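# Seat the slide case in the tilted reader dock

## Robot

A 6-joint arm with a two-finger parallel gripper is mounted at the origin on a cart in front of the work surface, level with it; the furniture and walls round the work are solid. World frame = base frame: x ahead of the robot, y to its left, z up, the work surface at z = 0. Lengths are in mm, angles in rad, forces in N, time in s.
With the tool pointing down it reaches from about 250 to 775 mm from the base axis. Payload 8.9 kg.
Tool frame: the origin (TCP) lies at the very end of the fingers, on their centre line; the grasp point (between the pads) lies 19 mm behind it (pinch_z is the distance from the TCP to the grasp point, in mm); z points along the fingers, y is the line along which they close (so a half turn about z gives the same grasp; the last joint's range is limited). The gripper opens to 85 mm and grips with 20 to 120 N. Pads are 22 mm wide; open, the fingers measure 114 mm over their backs; the gripper's body (76 mm by 85 mm) begins 54 mm behind the grasp point. The pads swing forward as they close: fully open they stand 13 mm farther back than shut.
Start: joints at [1.119, 0.291, -0.153, 1.127, 0, 1.431], TCP at [161.549, 499.525, 231.305] pointing down, gripper open.
Joint ranges: [-2.52, 2.52], [-0.91, 1.74], [-1.3, 1.37], [-1.96, 2.02], [-1.52, 1.47], [-3.14, 3.14]. Speed limits (rad/s): [2.22, 2.22, 2.79, 3.14, 3.14, 3.14].

## Interface

Orientations are given as a unit quaternion [x, y, z, w].
In Python, from rig import * gives the robot as it stands.
- The arm moves only by the shell command python3 -m inch 'ROWS'. ROWS is JSON, a list of rows, each a list of 5 numbers: the opening, from 0 (shut) to 1 (fully open), then the shift along the tool's x, y, z in m, then the turn about the tool's z in degrees. In form: [[gripper, tx, ty, tz, yaw], ...]. A call has exactly 5 rows; each row is the pose to reach, as a shift and turn from the pose commanded when the call began, along the tool's axes at that moment; what a row does not reach only later rows make up. A row lasts 1/12 s, in which the tool goes at most 41.7 mm and 7.16 degrees, less where a joint would pass 70% of its speed; a pose out of reach is approached as far as the arm can. A call with a gripper value outside its range is refused whole. The fingers move at their own pace and stop on an object; the grip force is fixed at half the most. Time passes only in rows, so rows that repeat a pose let the fingers close, or fill a call up. It gives the time, the measured TCP pose, the force, the opening and the grip force at its end, in the units of the state.
- read_state(): the state, without advancing time (a new reading comes with each control period).
- get_image(name): name is "scene" or "top" or "wrist"; returns a dict with "frame" (480x640x3 uint8, blue, green, red), "intrinsics" (3x3 intrinsics, pixels), "world_from_camera" (4x4, takes a point from camera to world coordinates). Camera axes: x right, y down, z forward; pixel columns grow to the right and rows downward; lengths in mm; the calibration is good to about 2 mm. A picture is of the moment at which its call begins. There is no depth.
- hand_in(): hands the job in; it is judged then, once.
The state is a dict: "t": time; "qpos": joint angles; "dq": joint speeds; "effort": joint torques, N m; "tcp_pos": TCP position; "tool_rot": TCP orientation; "force": force on the tool from outside, world axes, zero at the start; "wrist_torque": the same for the moment, N m; "width": finger opening in mm; "gripper_force": force on a finger pad.
Only numpy, scipy, OpenCV 4.12 (cv2) and the standard library are available. Lean on these libraries where they do the work, as an engineer would, in place of code of your own. Each camera call takes 0.05 s, during which the arm holds its last target. There are 200 camera calls.

## Task

Push the closed grey slide storage box off the dock's level shelf so that it slides lid up down the tilted plate, then press it on past the sprung roller until it is fully home in the low corner, touching both blue fences. Feel your way: do not ram or squeeze the box (about 30 N at most), and leave the jar, the dropper bottle and the flask where they stand.

Things in the scene. Friction and masses are not known exactly. Their poses are not given: they have to be found in the camera images.
- dock: Reader dock fixed to the bench, white, about 180 x 280 mm: a grey level shelf on its +y half, a tilted aluminium plate on its -y half. Origin on the bench under the middle of the lip, the shelf's edge along x at y = 0; z up. The shelf is 110 mm high, x -93 to 73 mm, y 0 to 122 mm, with no rim.
- plate_top (a point): Middle of the plate's top edge, on its surface, 20 mm below the lip (less at -x, more at +x). Axes of the plate: z out of it, y up the slope, x across to the lower side; it falls 22 degrees towards -y and 9 towards +x. Plate surface z = 0, x -109 to 73 mm, y 6 to -165 mm. Plate and fences are slippery (friction about 0.15), the shelf is not.
- fence_corner (a point): The locating corner, on the plate: 59 mm in x, -155 mm in y from plate_top, same axes. From here the blue side fence runs 150 mm up the slope (its face looks to -x), the blue bottom fence 168 mm towards -x (its face looks up the slope). Both are 24 mm high.
- roller_axis (a point): Black sprung roller, half-way up: radius 13, 20 mm tall, axis out of the plate, in a blue block 30 mm high across from the side fence; -68 mm in x, -140 mm in y from plate_top at rest, same axes (the point does not move). It stands 4 mm in the way of a box on the side fence and yields up to 9 mm to -x against 4.8 N plus 0.8 N per mm.
- dock_home (a point): Where the box's centre is when fully home: 0 in x, -110 mm in y, 18.5 mm in z from plate_top, same axes. Gravity brings the box only to the roller, about 25 mm short, perhaps askew; from there press it down the slope, up to about 15 N until past the roller, then less, until the bottom fence is felt.
- case_center (a point): Centre of the closed grey slide storage box (loose, 0.18 kg or so, lid fixed shut), half-way up. x: short way (90 mm, trim 94), y: long way (118 mm), z: up through the lid (37 mm high). It starts lid up on the shelf, long way roughly along the lip, x pointing away from the plate (dock +y). Too wide to grasp from above.
- jar: Bystander: small sample jar with white lid, 54 mm wide, 57 mm high, origin under its centre.
- dropper: Bystander: brown dropper bottle, 33 mm wide, 102 mm high, origin under its centre.
- flask: Bystander: stoppered conical flask with green contents, 72 mm wide, 123 mm high, origin under its centre.

How it is judged (in metres and radians):
At the end, for the whole second after the job is handed in: The box lies flat and lid up on the tilted plate, at rest, its centre within 2.5 mm of home across the slope, 2 mm along it and 4 mm out of the plate, square to the fences within 0.05 rad (x of case_center in the frame of dock_home between -0.0025 and 0.0025 m and y of case_center in the frame of dock_home between -0.002 and 0.002 m and z of case_center in the frame of dock_home between -0.004 and 0.004 m and angle between the x axis of case_center and the y axis of dock_home, either way round below 0.05 rad and angle between case_center's own z axis and vertical below 0.6 rad and linear speed of slide_case below 0.01 m/s); the robot touches nothing.
It fails at once if the box is rammed or squeezed with more than 30 N by the fingers (contact force between the fingers and slide_case above 30 N).
It fails at once if the jar, dropper bottle or flask is moved by more than 25 mm or tipped (distance of any of jar, dropper, flask from where it was at the start of the episode above 0.025 m or angle between any of jar, dropper, flask's own z axis and vertical above 0.4 rad).
It also fails if it takes over 51 s, if anything falls off the work surface, if the arm or the gripper's body presses on something with over 40 N, if the wrist force passes 120 N, or if a joint passes its speed limit or range.

## Working session

There is one attempt and no reset: what is moved stays moved. The work goes in short steps, Python scripts to look and compute and a shell command to move; the robot and the scene stay as the last step left them, time stands still between calls to the robot, and variables do not carry over. Pictures are saved under pics/ and viewed, at most 10 in all, crops included, and the job is handed in when it is done.

```bash
mkdir -p pics; ls; python3 - <<'E'
from rig import *
import cv2,numpy as np
s=read_state();print(s)
for n in("scene","top"):
    im=get_image(n);cv2.imwrite(f"pics/{n}0.png",im["frame"]);print(n,im["intrinsics"],np.round(im["world_from_camera"],3).tolist())
E
```

```text
pics
{'t': 0.0, 'qpos': array([ 1.11869058e+00,  2.91261660e-01, -1.54114936e-01,  1.12669650e+00,
       -1.83705399e-05,  1.43150117e+00]), 'dq': array([-1.29727754e-03, -1.59463134e-04, -2.94190875e-04, -3.49154579e-04,
       -1.48732402e-04, -3.37068238e-06]), 'effort': array([-1.46052382e-03, -5.37147045e+01,  3.31364536e+01,  1.60536671e-02,
       -3.42614248e-04, -2.64997709e-06]), 'tcp_pos': array([161.36997899, 499.13178488, 230.74622724]), 'tool_rot': array([ 1.55768356e-01,  9.87793405e-01, -6.13356312e-04, -1.77245649e-04]), 'force': array([-0.02837548, -0.87559114,  0.28668117]), 'wrist_torque': array([-0.0172565 ,  0.01293679, -0.01490867]), 'gripper_force': 0.0, 'width': 85.19026051820832}
scene [[500.82137284   0.         327.05797768]
 [  0.         500.82137284 244.62225425]
 [  0.           0.           1.        ]] [[-0.389, -0.739, 0.55, 124.766], [-0.921, 0.317, -0.226, -1.494], [-0.007, -0.595, -0.804, 809.309], [0.0, 0.0, 0.0, 1.0]]
top [[524.08251749   0.         316.62745354]
 [  0.         524.08251749 247.84067381]
 [  0.           0.           1.        ]] [[0.019, -0.993, 0.12, 503.769], [-1.0, -0.019, -0.002, -212.909], [0.005, -0.12, -0.993, 942.566], [0.0, 0.0, 0.0, 1.0]]
```

View pics/scene0.png

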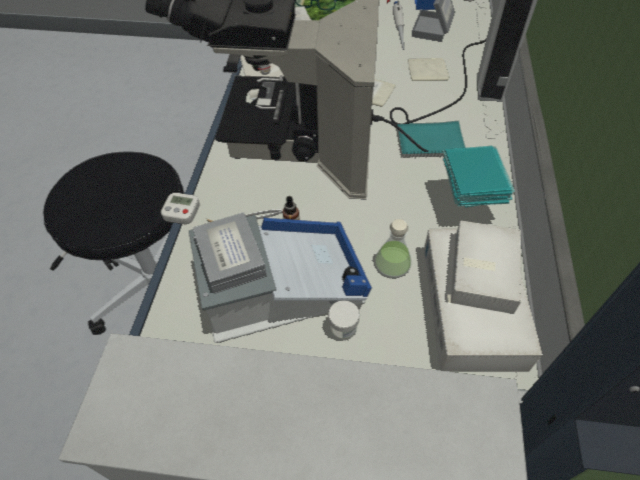

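View pics/top0.png

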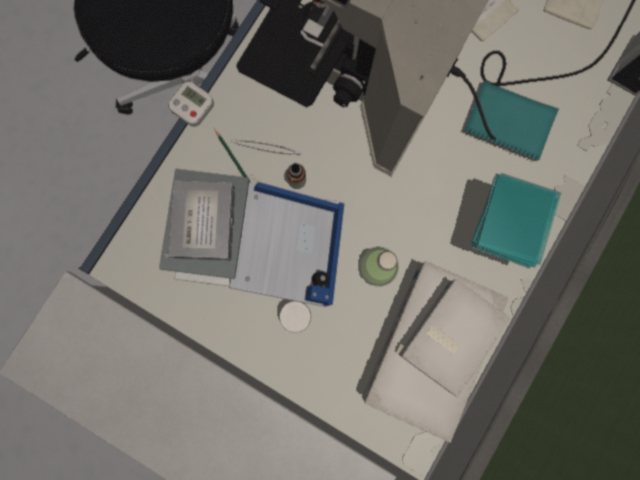

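The scene view shows the dock with the box on its shelf at about (228,250), the dropper at (290,210), the jar at (343,318) and the flask at (393,255). In the top view the shelf corners are near (176,170), (249,178), (236,278) and (161,270). The fences lie on the right and top edges, and the roller is at (320,278). Next I'll enlarge a crop for exact pixels.

```bash
python3 - <<'E'
import cv2,numpy as np
a=cv2.imread("pics/top0.png")[155:325,150:360];cv2.imwrite("pics/topc.png",cv2.resize(a,None,fx=3.5,fy=3.5,interpolation=cv2.INTER_CUBIC))
a=cv2.imread("pics/scene0.png")[195:345,180:380];cv2.imwrite("pics/scenec.png",cv2.resize(a,None,fx=4,fy=4,interpolation=cv2.INTER_CUBIC))
E
```

```text
(no output)
```

View pics/topc.png

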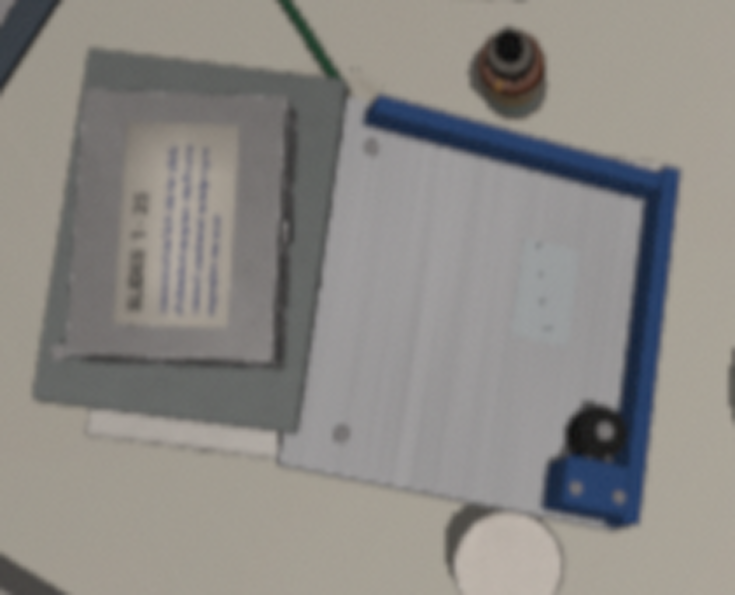

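View pics/scenec.png

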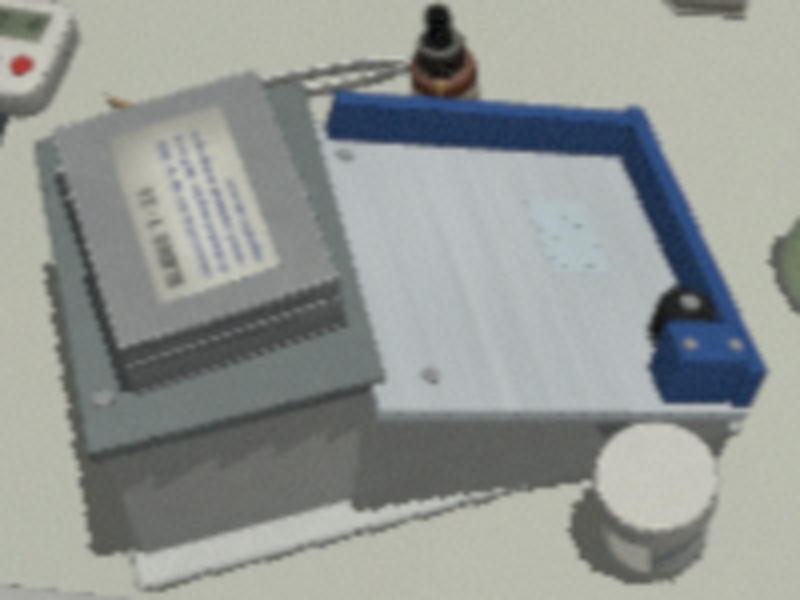

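The crops give me usable corners. In the top crop the shelf is (91,48) (347,82) (297,432) (35,398), the box lid is (83,90) (291,97) (275,362) (62,352), and the fence's outer corner is (677,170). In the scene crop the box lid is (55,133) (255,75) (338,285) (125,347), and the shelf corners are (38,143), (90,455) and (383,380).

```bash
cat > h.py <<'E'
from rig import *
import cv2,numpy as np
from scipy.spatial.transform import Rotation as R
CAL={}
def ray(im,p):
    T=np.array(im["world_from_camera"]);d=T[:3,:3]@np.linalg.solve(im["intrinsics"],[p[0],p[1],1]);return T[:3,3],d/np.linalg.norm(d)
def plane(im,p,n,q):
    o,d=ray(im,p);return o+d*(np.dot(n,q-o)/np.dot(n,d))
def tri(r1,r2):
    A=sum(np.eye(3)-np.outer(d,d) for o,d in(r1,r2));b=sum((np.eye(3)-np.outer(d,d))@o for o,d in(r1,r2));return np.linalg.solve(A,b)
def fit2(a,b): # b=R a+t
    a,b=np.array(a,float),np.array(b)[:,:2];ca,cb=a.mean(0),b.mean(0);A,B=a-ca,b-cb
    th=np.arctan2((A[:,0]*B[:,1]-A[:,1]*B[:,0]).sum(),(A*B).sum());r=np.array([[np.cos(th),-np.sin(th)],[np.sin(th),np.cos(th)]]);t=cb-r@ca
    return th,t,np.abs(a@r.T+t-b).max()
E
python3 - <<'E'
from h import *
t,s=get_image("top"),get_image("scene")
tp=lambda x,y:(x/3.5+150-.36,y/3.5+155-.36); sp=lambda x,y:(x/4+180-.38,y/4+195-.38)
Z=np.array([0,0,1.])
sh=[(91,48),(347,82),(297,432),(35,398)]; bx=[(83,90),(291,97),(275,362),(62,352)]
for a,b in zip([sh[0],sh[2],sh[3]],[(38,143),(383,380),(90,455)]): print("shelf",tri(ray(t,tp(*a)),ray(s,sp(*b))).round(1))
B=[tri(ray(t,tp(*a)),ray(s,sp(*b))) for a,b in zip(bx,[(55,133),(255,75),(338,285),(125,347)])]
print("box",np.round(B,1))
S=[plane(t,tp(*a),Z,Z*110) for a in sh]
th,o,e=fit2([(73,122),(73,0),(-93,0),(-93,122)],S);print("dock",np.degrees(th),o,e)
P=[plane(t,tp(*a),Z,Z*147) for a in bx];print(np.round(P,1))
# box: order +x/back(+y)...
tb,c,e=fit2([(59,45),(59,-45),(-59,-45),(-59,45)],P);print("box yaw,c",np.degrees(tb),c,e)
r=R.from_euler('z',th).as_matrix();print("box in dock",(r.T@(np.r_[c,0]-np.r_[o,0])),np.degrees(tb-th))
# plate frame: y up slope, x across
n=np.array([np.tan(np.radians(9)),-np.tan(np.radians(22)),1]);n/=np.linalg.norm(n)
print("fence outer top",tri(ray(t,tp(677,170)),ray(s,sp(636,108))))
q=R.from_quat(read_state()["tool_rot"]).as_matrix();print(q.round(3))
E
```

```text
shelf [730.1  15.9 109.5]
shelf [553.8 -85.4 107.7]
shelf [566.9  34.  108. ]
box [[700.5   7.6 147. ]
 [701.4 -82.  141.4]
 [582.4 -79.7 141.5]
 [583.    9.  150. ]]
dock -6.119871788277893 [645.49544008 -95.98894046] 1.2731385211227462
[[701.3   9.3 147. ]
 [700.  -82.9 147. ]
 [581.9 -80.5 147. ]
 [584.5  12.4 147. ]]
box yaw,c -1.2904648698870287 [641.94122889 -35.40488752] 1.4890406456312633
box in dock [-9.99275687 59.85987553  0.        ] 4.829406918390864
fence outer top [ 692.31321474 -260.08185419   42.54815245]
[[-0.951  0.308 -0.   ]
 [ 0.308  0.951 -0.001]
 [ 0.    -0.001 -1.   ]]
```

```bash
for i in 1 2 3 4; do python3 -m inch '[[0.5,-0.0304,-0.0143,0,0],[0.5,-0.0608,-0.0286,0,0],[0.5,-0.0912,-0.043,0,0],[0.5,-0.1216,-0.0573,0,0],[0.5,-0.152,-0.0716,0,0]]' | tail -3; done
python3 -m inch '[[0.5,0,0,0,7],[0.5,0,0,0,14],[0.5,0,0,0,21],[0.5,0,0,0,28],[0.5,0,0,0,35]]'|tail -3
python3 -m inch '[[0.5,0,0,0,7],[0.5,0,0,0,14],[0.5,0,0,0,21],[0.5,0,0,0,28],[0.5,0,0,0,35]]'|tail -3
python3 -m inch '[[0.5,0,0,0.02,7],[0.5,0,0,0.04,8.2],[0.5,0,0,0.06,8.2],[0.5,0,0,0.06,8.2],[0.5,0,0,0.06,8.2]]'
python3 - <<'E'
from h import *
s=read_state();print(s["tcp_pos"],R.from_quat(s["tool_rot"]).as_matrix().round(3).tolist(),s["qpos"],s["width"])
im=get_image("wrist");cv2.imwrite("pics/w1.png",im["frame"])
E
```

```text
force: [0.5, 1.1, 0.1]
width: 42.7
gripper_force: 0.0
force: [-0.7, -0.1, -0.2]
width: 43.0
gripper_force: 0.0
force: [0.4, 1.2, 1.1]
width: 42.7
gripper_force: 0.0
force: [-0.1, 0.3, -0.4]
width: 42.3
gripper_force: 0.0
force: [0.3, -1.0, 0.3]
width: 42.7
gripper_force: 0.0
force: [0.4, -0.7, 0.5]
width: 42.5
gripper_force: 0.0
t: 3.12
tcp_pos: [651.1, 40.0, 170.6]
tool_rot: [0.744, 0.668, -0.001, -0.001]
force: [0.1, 0.7, 1.2]
width: 42.3
gripper_force: 0.0
[651.07222935  39.9599988  170.56448114] [[0.106, 0.994, -0.003], [0.994, -0.106, 0.0], [-0.0, -0.002, -1.0]] [-5.06790021e-02  5.71727596e-01  1.24799549e-01  1.12637264e+00
 -3.00541384e-05  1.62671132e+00] 42.34779870023686
```

```bash
python3 -m inch '[[0.5,0,0,0.02,0],[0.5,0,0,0.04,0],[0.5,0,0,0.05,0],[0.5,0,0,0.05,0],[0.5,-0.002,0,0.05,0]]'
for i in 1 2 3 4; do python3 -m inch '[[0.5,-0.003,0,0,0],[0.5,-0.006,0,0,0],[0.5,-0.009,0,0,0],[0.5,-0.012,0,0,0],[0.5,-0.015,0,0,0]]'|sed -n '2p;4p'; done
python3 - <<'E'
from h import *
s=read_state();print(s["t"],s["tcp_pos"])
im=get_image("scene");cv2.imwrite("pics/s1.png",cv2.resize(im["frame"][150:380,160:440],None,fx=2.5,fy=2.5))
E
```

```text
t: 3.58
tcp_pos: [652.0, 38.1, 122.2]
tool_rot: [0.744, 0.668, 0.0, 0.0]
force: [-0.2, -0.0, 0.7]
width: 42.5
gripper_force: 0.0
tcp_pos: [650.3, 22.6, 121.7]
force: [0.3, 0.1, -0.4]
tcp_pos: [648.6, 7.9, 121.4]
force: [0.7, 2.2, 1.2]
tcp_pos: [646.8, -7.1, 121.3]
force: [0.0, 2.5, 2.4]
tcp_pos: [645.2, -22.0, 121.3]
force: [0.8, 2.1, 2.5]
5.25 [645.2490543  -22.0264835  121.28628985]
```

View pics/s1.png

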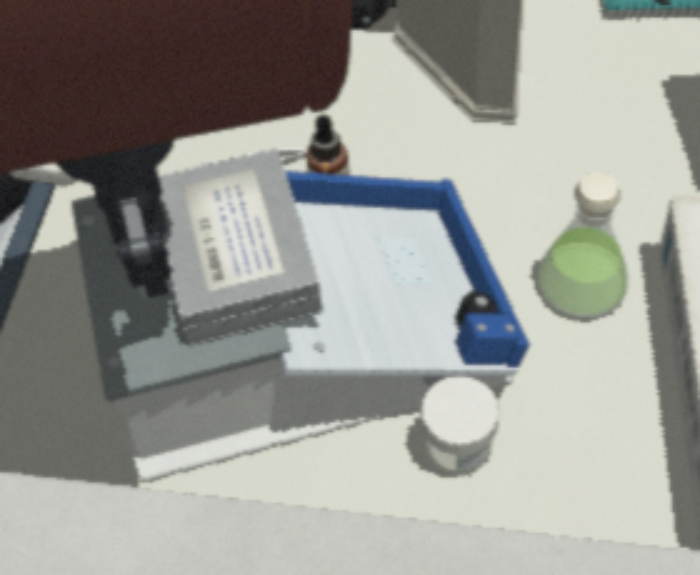

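The picture shows the box squared to the lip and still level, its leading half past the edge (box at about (240,245)). I'll keep pushing, more slowly.

```bash

for i in 1 2 3; do python3 -m inch '[[0.5,-0.002,0,0,0],[0.5,-0.004,0,0,0],[0.5,-0.006,0,0,0],[0.5,-0.008,0,0,0],[0.5,-0.01,0,0,0]]'|sed -n '1,2p;4p'; done
python3 - <<'E'
from h import *
im=get_image("scene");cv2.imwrite("pics/s2.png",cv2.resize(im["frame"][190:340,180:390],None,fx=2.5,fy=2.5))
E
```

```text
t: 5.72
tcp_pos: [644.2, -31.9, 121.3]
force: [0.3, 1.5, 1.9]
t: 6.13
tcp_pos: [643.1, -41.8, 121.3]
force: [0.1, 2.4, 2.3]
t: 6.55
tcp_pos: [642.2, -51.7, 121.4]
force: [-0.6, 3.2, 2.6]
```

View pics/s2.png

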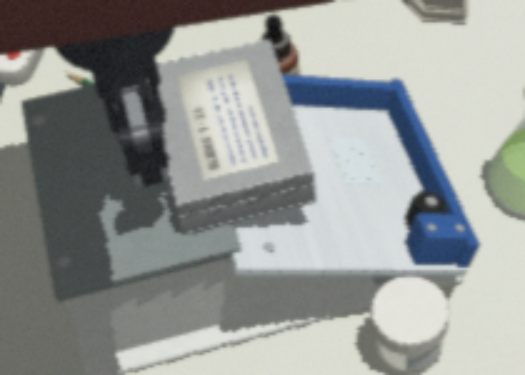

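It looks almost level still, its centre about at the lip with the fingers holding the tail. I'll carry on gently.

```bash

for i in 1 2 3; do python3 -m inch '[[0.5,-0.0015,0,0,0],[0.5,-0.003,0,0,0],[0.5,-0.0045,0,0,0],[0.5,-0.006,0,0,0],[0.5,-0.0075,0,0,0]]'|sed -n '1,2p;4p'; done
python3 - <<'E'
from h import *
im=get_image("scene");cv2.imwrite("pics/s3.png",cv2.resize(im["frame"][190:340,180:390],None,fx=2.5,fy=2.5))
E
```

```text
t: 7.02
tcp_pos: [641.2, -59.2, 121.2]
force: [-0.4, 1.1, 0.1]
t: 7.43
tcp_pos: [640.5, -66.6, 121.3]
force: [-0.3, -0.1, -0.2]
t: 7.85
tcp_pos: [639.7, -74.1, 121.3]
force: [-0.4, 0.7, -0.1]
```

View pics/s3.png

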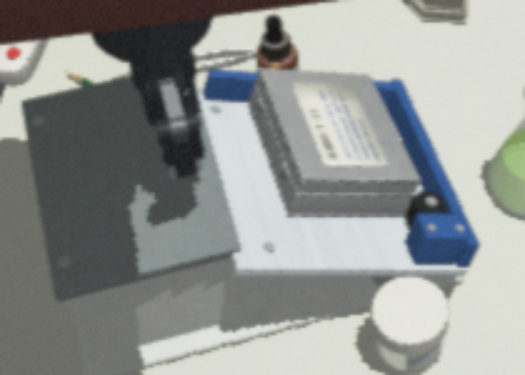

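The picture shows the box lying lid up against the side fence, stopped at the roller (430,200) and about square. I'll close the fingers and bring them down between the lip and the box, shifted towards the roller side.

```bash

python3 -m inch '[[0,-0.001,-0.004,0,0],[0,-0.009,-0.008,0,0],[0,-0.017,-0.012,0,0],[0,-0.026,-0.012,0,0],[0,-0.035,-0.012,0,0]]'
python3 -m inch '[[0,0,0,0,0],[0,0,0,0.006,0],[0,0,0,0.012,0],[0,0,0,0.018,0],[0,0,0,0.022,0]]'
python3 -m inch '[[0,0,0,0,0],[0,0,0,0,0],[0,0,0,0,0],[0,0,0,0,0],[0,0,0,0,0]]'
python3 - <<'E'
from h import *
im=get_image("scene");cv2.imwrite("pics/s4.png",cv2.resize(im["frame"][190:340,180:390],None,fx=3.5,fy=3.5))
E
```

```text
t: 8.32
tcp_pos: [623.6, -108.5, 121.5]
tool_rot: [0.744, 0.668, -0.0, 0.0]
force: [0.1, -1.0, -0.4]
width: 0.1
gripper_force: 0.0
t: 8.73
tcp_pos: [623.5, -106.9, 97.9]
tool_rot: [0.744, 0.668, -0.0, -0.001]
force: [0.7, -0.2, 0.4]
width: -0.2
gripper_force: 0.0
t: 9.15
tcp_pos: [624.3, -107.4, 99.6]
tool_rot: [0.744, 0.668, 0.0, 0.0]
force: [-0.1, -0.8, 0.2]
width: 0.1
gripper_force: 0.0
```

View pics/s4.png

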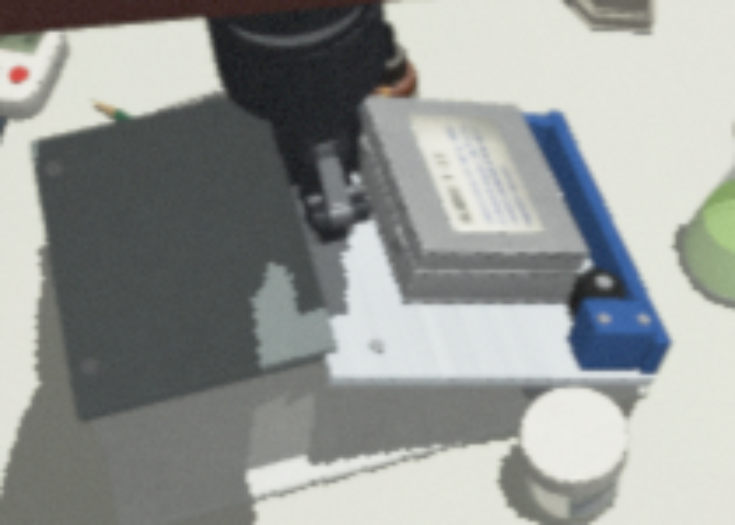

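The shut fingers (335,215) stand free between the lip and the box's uphill face, with no contact force. I'll follow the slope down until I feel the box.

```bash

for i in 1 2 3; do python3 -m inch '[[0,-0.0012,0,0.0005,0],[0,-0.0024,0,0.001,0],[0,-0.0036,0,0.0015,0],[0,-0.0048,0,0.002,0],[0,-0.006,0,0.0025,0]]'|sed -n '1,2p;4p'; done
```

```text
t: 9.62
tcp_pos: [623.4, -113.6, 96.7]
force: [-1.5, 0.8, 1.1]
t: 10.03
tcp_pos: [622.8, -119.5, 94.3]
force: [-0.2, 1.0, 1.2]
t: 10.45
tcp_pos: [622.1, -125.5, 91.7]
force: [0.9, 0.2, 0.2]
```

```bash

for i in 1 2 3; do python3 -m inch '[[0,-0.0008,0,0.0003,0],[0,-0.0016,0,0.0006,0],[0,-0.0024,0,0.0009,0],[0,-0.0032,0,0.0013,0],[0,-0.004,0,0.0016,0]]'|sed -n '1,2p;4p'; done
```

```text
t: 10.87
tcp_pos: [622.5, -128.5, 90.5]
force: [4.4, 6.9, 2.1]
t: 11.28
tcp_pos: [622.1, -131.9, 89.1]
force: [1.6, 7.6, 3.8]
t: 11.7
tcp_pos: [620.8, -136.2, 87.3]
force: [-1.7, 6.5, 3.7]
```

```bash

for i in 1 2; do python3 -m inch '[[0,-0.0008,0,0.0003,0],[0,-0.0016,0,0.0006,0],[0,-0.0024,0,0.0009,0],[0,-0.0032,0,0.0013,0],[0,-0.004,0,0.0016,0]]'|sed -n '1,2p;4p'; done
python3 - <<'E'
from h import *
im=get_image("scene");cv2.imwrite("pics/s5.png",cv2.resize(im["frame"][190:340,180:390],None,fx=3.5,fy=3.5))
E
```

```text
t: 12.12
tcp_pos: [620.3, -140.3, 85.7]
force: [-1.4, 4.9, 4.0]
t: 12.53
tcp_pos: [619.9, -144.3, 84.0]
force: [0.2, 5.7, 3.1]
```

View pics/s5.png

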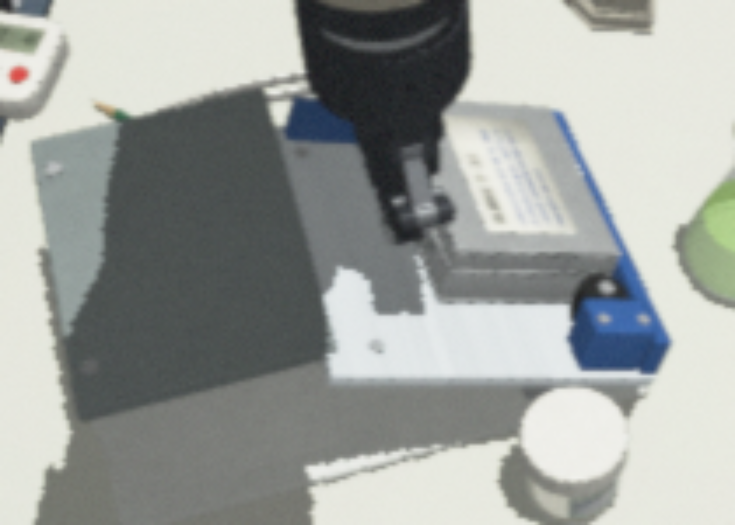

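The box has gone past the roller (600,290) and its far edge is close to the bottom fence. I'll move in finer steps until I feel the fence.

```bash

for i in 1 2; do python3 -m inch '[[0,-0.0005,0,0.0002,0],[0,-0.001,0,0.0004,0],[0,-0.0015,0,0.0006,0],[0,-0.002,0,0.0008,0],[0,-0.0025,0,0.001,0]]'|sed -n '1,2p;4p'; done
```

```text
t: 13.0
tcp_pos: [619.7, -146.9, 82.9]
force: [-0.2, 4.8, 3.3]
t: 13.42
tcp_pos: [619.4, -150.1, 81.7]
force: [0.4, 6.3, 2.0]
```

```bash
python3 -m inch '[[0,-0.0004,0,0.0002,0],[0,-0.0008,0,0.0003,0],[0,-0.0012,0,0.0005,0],[0,-0.0016,0,0.0006,0],[0,-0.002,0,0.0008,0]]'|sed -n '1,2p;4p'
```

```text
t: 13.83
tcp_pos: [619.7, -150.5, 81.4]
force: [0.8, 14.1, 9.1]
```

```bash
python3 -m inch '[[0,-0.0004,0,0.0002,0],[0,-0.0008,0,0.0003,0],[0,-0.0012,0,0.0005,0],[0,-0.0016,0,0.0006,0],[0,-0.002,0,0.0008,0]]'|sed -n '1,2p;4p'
```

```text
t: 14.25
tcp_pos: [619.8, -150.7, 81.3]
force: [-0.2, 22.7, 15.7]
```

The bottom fence is felt: the tool has stopped and the force rises steeply. I'll back off and look.

```bash
python3 -m inch '[[0,0.002,0,-0.0008,0],[0,0.004,0,-0.0016,0],[0,0.007,0,-0.0028,0],[0,0.012,0,-0.006,0],[0,0.018,0,-0.014,0]]'|sed -n '1,2p;4p'
python3 -m inch '[[0,0.002,0,-0.03,0],[0,0.004,0,-0.06,0],[0,0.03,0,-0.09,0],[0,0.06,0,-0.1,0],[0,0.1,0,-0.1,0]]'|sed -n '1,2p;4p'
python3 -m inch '[[0,0.04,0,0,0],[0,0.08,0,0,0],[0,0.12,0,0,0],[0,0.14,0,0,0],[0,0.14,0,0,0]]'|sed -n '1,2p;4p'
python3 - <<'E'
from h import *
t,s=get_image("top"),get_image("scene")
a=cv2.resize(t["frame"][155:325,215:365],None,fx=3.5,fy=3.5,interpolation=cv2.INTER_CUBIC)
cv2.imwrite("pics/t6.png",a)
E
```

```text
t: 14.67
tcp_pos: [620.1, -136.5, 93.5]
force: [-0.4, 0.5, -0.6]
t: 15.08
tcp_pos: [633.6, -37.9, 198.7]
force: [0.5, 0.6, -0.8]
t: 15.5
tcp_pos: [646.5, 107.1, 194.8]
force: [-0.6, -0.6, -0.4]
```

View pics/t6.png

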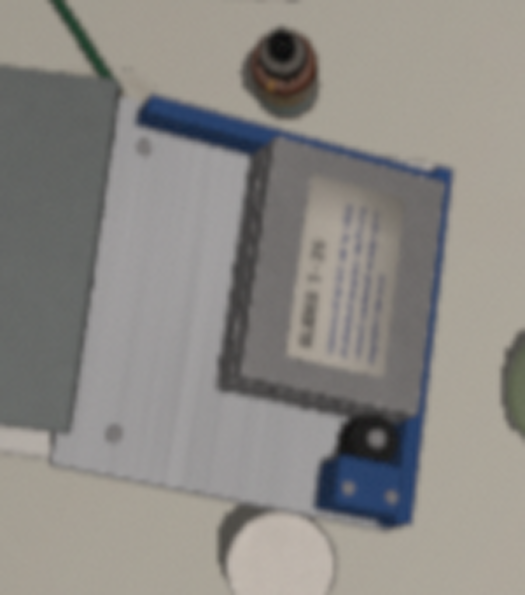

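The top view shows the box lid up in the corner and square to both fences, its edges parallel to them from (275,140) to (445,180) and from (445,180) to (412,415). The roller (372,438) now bears on its side. The tool went 24.8 mm down the slope from first contact to the fence, against the stated 25 mm or so, and the arm is clear.

```bash
python3 -c "
from rig import *
print(hand_in())"
```

```text
the job is handed in; nothing more can be done
None
```

I handed the job in at about 15.6 s with the box lid up in the low corner, by force and by picture fully home against both blue fences; the verdict wasn't reported. The wrist force peaked at about 27 N as the bottom fence was felt, close to the 30 N limit, and the jar, dropper bottle and flask were not touched.

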